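# Fold back the ultrasonic bath's bifold cover and hang the washed baskets to drip

### The arm

A 6-joint arm with a two-finger parallel gripper is mounted at the origin on the work surface. World frame = base frame: x ahead of the robot, y to its left, z up, the work surface at z = 0. Lengths are in mm, angles in rad, forces in N, time in s.
With the tool pointing down it reaches from about 350 to 875 mm from the base axis. Payload 15.5 kg.
Tool frame: the origin (TCP) lies at the very end of the fingers, on their centre line; the grasp point (between the pads) lies 19 mm behind it; z points along the fingers, y is the line along which they close (so a half turn about z gives the same grasp; the last joint's range is limited). The gripper opens to 85 mm and grips with 20 to 120 N. Pads are 22 mm wide; open, the fingers measure 114 mm over their backs; the gripper's body (76 mm by 85 mm) begins 54 mm behind the grasp point. The pads swing forward as they close: fully open they stand 13 mm farther back than shut.
Start: joints at [-1.315, 0.494, 1.345, -0, 1.302, -0.096], TCP at [214.782, -586.937, 208.677] pointing down, gripper open.
Joint ranges: [-2.91, 2.91], [-0.82, 2.16], [0.22, 2.67], [-1.22, 4.37], [0.12, 2.79], [-3.08, 3.08]. Speed limits (rad/s): [1.89, 1.89, 2.57, 3.01, 3.01, 3.01].

### API

Orientations are given as a unit quaternion [x, y, z, w].
In Python, from rig import env, hand, imaging, ticket gives the robot as it stands. Calls block until the motion is done:
- env.movep(position, orientation): joint-space move of the TCP to a pose.
- env.move_l(position, v=150, frame=None, threshold=None): straight line of the TCP; frame=None keeps the orientation; v is the mean speed in mm/s. With threshold (N) it stops when the force on the tool has changed by that much, and returns True; else False.
- env.movej(angles): joint-space move.
- hand.command_gripper(opening, effort=None): finger opening in mm; effort is the grip in N (None keeps the last); returns when the fingers have stopped.
- env.pause(seconds).
- env.ik(position, orientation): joint angles nearest the present ones, or None.
- imaging.capture(name): name is "scene" or "side" or "wrist"; returns (picture, depth): 400x640x3 uint8, blue, green, red; 400x640 float32, mm along the optical axis (not along the pixel's ray), 0 where there is no reading.
- imaging.camera_info(name): a dict with "fx", "fy", "cx", "cy" (pixels), "k1" (the pictures are not rectified: a ray, as slopes to the right and down, at radius r is drawn at 1 + k1 r^2 times it, then the intrinsics apply), "pose" (4x4, takes a point from camera to world coordinates). Camera axes: x right, y down, z forward; pixel columns grow to the right and rows downward; lengths in mm; the calibration is good to about 2 mm. A picture is of the moment at which its call begins: read the wrist's pose just before it. camera_info takes no time and is no camera call; for the wrist camera it gives the pose at the moment of the call.
A pose or a line that the arm cannot do raises env.Unreachable and nothing moves.
- ticket.hand_in(): hands the job in; it is judged then, once.
Readings, each from a call of its own:
- env.current_clock(): time.
- env.current_joint_positions(): joint angles.
- env.current_qvel(): joint speeds.
- env.current_effort(): joint torques, N m.
- env.current_position(): TCP position.
- env.current_tool_rot(): TCP orientation.
- env.current_wrist_force(): force on the tool from outside, world axes, zero at the start.
- env.current_ft_torque(): the same for the moment, N m.
- env.current_opening(): finger opening in mm.
- env.current_finger_force(): force on a finger pad.
Only numpy, scipy, OpenCV 4.12 (cv2) and the standard library are available. Lean on these libraries where they do the work, as an engineer would, in place of code of your own. Each camera call takes 0.05 s, during which the arm holds its last target. There are 200 camera calls.

### The job

The wash is over: push the bath's bifold cover all the way back along the rim until its two panels stand folded flat against each other, and leave it so. Lift every basket out of the bath and hang each by its grip on a peg of the white drip rack, tray hanging free below the peg. Leave the other things on the bench where they are.

Things in the scene. Friction and masses are not known exactly. Their poses are not given: they have to be found in the camera images.
- bath: Fixed blue ultrasonic bath (drained tank). Origin: under it, on the bench. Outside x -100 to 100, y -200 to 220 mm, rim 155 mm high; inside x -85 to 85, y -180 to 200 mm, floor 15 mm above the bench; a steel baffle 105 mm high at y = 106 to 110 mm and kerbs 30 mm high along the floor at |x| > 60 mm keep the baskets from the walls. Control panel on -x. Turned by up to 0.15 rad about z.
- cover (a joint): Bifold cover: angle q (rad) of its first panel from level. 0 = spread flat over the bath, 1.555 = stop, both panels upright, flat together at the bath's +y end, 320 mm above the bench. Starts part-raised, 0.2 to 0.6. ONE motion: pushing the carriage (see cover_bar) along bath +y raises the panels like a tent and folds them. Stiff: stays where left; takes about 10 N at first, then less.
- cover_hinge (a point): Fixed hinge of the first panel: bath y = +195 mm, 159 mm above the bench. Two blue panels with white inlays, each 165 mm wide (bath x), 160 mm long, 6 mm thick: the first from here to the ridge, the second from the ridge down to the grey carriage, whose hinge is at bath y = 195 - 320 cos(q) mm. Ridge 160 sin(q) mm above the hinge. Axes as the bath's.
- cover_bar (a point): Top middle of the yellow bar on the level grey carriage that slides along the rim; 200 mm above the bench. Bar 100 mm long (bath x), 12 mm thick (bath y), 35 mm above the carriage plate, 44 mm on the -y side of the carriage's hinge. Push its -y face along bath +y (up to about 300 mm), or pinch it. Stays level; axes nearly the bath's.
- rack: Fixed white drip rack. Origin: centre of its base (160 x 360 x 12 mm), on the bench. A cross board at rack x = +54 to +66 mm, z 150 to 195 mm, on two end posts. Four blue pegs, 9 mm thick, rise at 9 degrees from it towards rack -x, from (x 54, z 170) to (x -55, z 188) mm, at rack y = +132, +44, -44, -132 mm. Turned by up to 0.2 rad.
- peg1 (a point): Centre of the 14 mm ball at the free end of the peg at rack y = +132 mm; axes as the rack's.
- peg2 (a point): Centre of the 14 mm ball at the free end of the peg at rack y = +44 mm; axes as the rack's.
- peg3 (a point): Centre of the 14 mm ball at the free end of the peg at rack y = -44 mm; axes as the rack's.
- peg4 (a point): Centre of the 14 mm ball at the free end of the peg at rack y = -132 mm; axes as the rack's.
- basket_white: Steel wash basket, white grip, 160 g (may be absent). Origin: centre of its underside. Tray 54 (x) x 60 (y) x 34 mm high; strips at y = +-29.5 mm rise to z = 126 mm; between them the white grip, a plate 10 mm thick (x), 54 mm wide (y), z 92 to 126 mm. Starts standing in the bath, its x within 0.15 rad of bath x, about 70 mm from the next.
- basket_white_bail (a point): Middle of the underside of the white grip, 92 mm above the basket's origin, axes the same. The opening below it (54 mm wide, z 34 to 92 mm, open along basket x) goes over a peg, and this underside rests on the peg. Pinch the plate across x, fingertips above z = 95 mm so that they clear the peg.
- basket_green: Steel wash basket, green grip, 160 g (may be absent). Origin: centre of its underside. Tray 54 (x) x 60 (y) x 34 mm high; strips at y = +-29.5 mm rise to z = 126 mm; between them the green grip, a plate 10 mm thick (x), 54 mm wide (y), z 92 to 126 mm. Starts standing in the bath, its x within 0.15 rad of bath x, about 70 mm from the next.
- basket_green_bail (a point): Middle of the underside of the green grip, 92 mm above the basket's origin, axes the same. The opening below it (54 mm wide, z 34 to 92 mm, open along basket x) goes over a peg, and this underside rests on the peg. Pinch the plate across x, fingertips above z = 95 mm so that they clear the peg.
- basket_orange: Steel wash basket, orange grip, 160 g (may be absent). Origin: centre of its underside. Tray 54 (x) x 60 (y) x 34 mm high; strips at y = +-29.5 mm rise to z = 126 mm; between them the orange grip, a plate 10 mm thick (x), 54 mm wide (y), z 92 to 126 mm. Starts standing in the bath, its x within 0.15 rad of bath x, about 70 mm from the next.
- basket_orange_bail (a point): Middle of the underside of the orange grip, 92 mm above the basket's origin, axes the same. The opening below it (54 mm wide, z 34 to 92 mm, open along basket x) goes over a peg, and this underside rests on the peg. Pinch the plate across x, fingertips above z = 95 mm so that they clear the peg.
- basket_red: Steel wash basket, red grip, 160 g (may be absent). Origin: centre of its underside. Tray 54 (x) x 60 (y) x 34 mm high; strips at y = +-29.5 mm rise to z = 126 mm; between them the red grip, a plate 10 mm thick (x), 54 mm wide (y), z 92 to 126 mm. Starts standing in the bath, its x within 0.15 rad of bath x, about 70 mm from the next.
- basket_red_bail (a point): Middle of the underside of the red grip, 92 mm above the basket's origin, axes the same. The opening below it (54 mm wide, z 34 to 92 mm, open along basket x) goes over a peg, and this underside rests on the peg. Pinch the plate across x, fingertips above z = 95 mm so that they clear the peg.
- reagent_bottle: Amber bottle, 60 mm across, 130 mm high, loose on the bench, a bystander: leave alone. Origin: centre of its underside.
- beaker: Glass beaker, 56 mm across, 60 mm high, loose on the bench, a bystander: leave alone. Origin: centre of its underside.
- vial_jar: Small jar, 44 mm across, 60 mm high, loose on the bench, a bystander: leave alone. Origin: centre of its underside.
- tissue_roll: Upright paper roll, 90 mm across, 100 mm high, loose on the bench, a bystander: leave alone. Origin: centre of its underside.
- carton: Cardboard carton 120 x 90 x 45 mm, loose on the bench, a bystander: leave alone. Origin: centre of its underside.
- wash_bottle: White bottle with red cap, 60 mm across, 160 mm high, loose on the bench, a bystander: leave alone. Origin: centre of its underside.

How it is judged:
By the outcome, as a careful person would: the job done as asked, in the order asked, and still so for the second after the job is handed in, with the robot touching nothing.
Of basket_white, basket_green, basket_orange, basket_red only 3 to 4 are there at a start; the rules pass over those that are not, and their reading is None.
At some moment in a run one of basket_white, basket_green, basket_orange, basket_red may be knocked a few centimetres aside while the robot is not near it.
It also fails if it takes over 208 s, if anything falls off the work surface, if the arm or the gripper's body presses on something with over 40 N, if the wrist force passes 120 N, or if a joint passes its speed limit or range.

## Working session

There is one attempt and no reset: what is moved stays moved. The work goes in short steps, each a Python script; the robot and the scene stay as the last script left them, time stands still between calls to the robot, and variables do not carry over. Pictures are saved under pics/ and viewed, at most 14 in all, crops included, and the job is handed in when it is done.

```bash
ls; mkdir -p pics; python3 - <<'E'
from rig import env, hand, imaging, ticket
import cv2, numpy as np
for n in ("scene","side"):
    im,d=imaging.capture(n); cv2.imwrite(f"pics/{n}0.png",im); np.save(f"pics/{n}0d.npy",d)
    i=imaging.camera_info(n); print(n,{k:(np.round(v,3).tolist() if k=="pose" else v) for k,v in i.items()}, (d>0).mean())
print(env.current_clock())
E
```

```text
pics
scene {'fx': 502.92838442955076, 'fy': 502.92838442955076, 'cx': 316.09955392578024, 'cy': 207.10728319808894, 'k1': 0.008956765913771668, 'pose': [[0.993, 0.112, -0.032, 635.559], [0.116, -0.936, 0.333, -490.32], [0.007, -0.335, -0.942, 1607.545], [0.0, 0.0, 0.0, 1.0]]} 0.9959765625
side {'fx': 485.38959113097013, 'fy': 485.38959113097013, 'cx': 320.274222002247, 'cy': 196.9950049879743, 'k1': -0.11985791643295189, 'pose': [[0.889, -0.402, 0.217, 300.06], [-0.457, -0.795, 0.399, -454.901], [0.012, -0.454, -0.891, 1207.934], [0.0, 0.0, 0.0, 1.0]]} 0.99587109375
0.1
```

View pics/scene0.png

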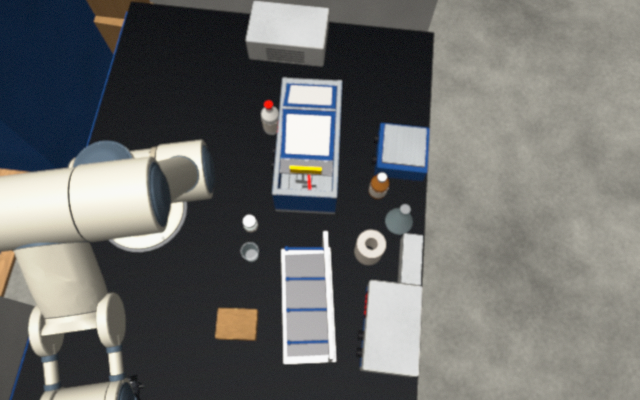

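View pics/side0.png

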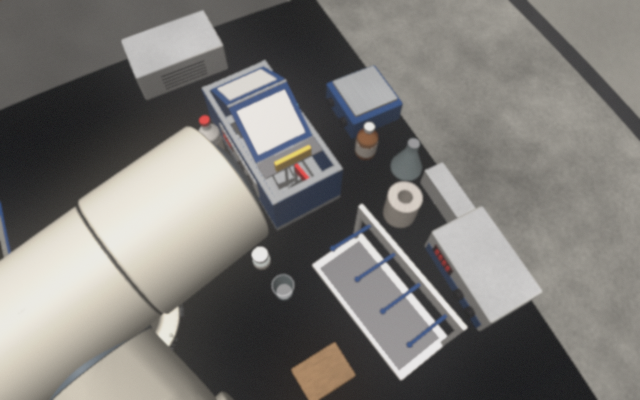

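The scene view shows the bath around (308,145), with its yellow bar at (305,169) and a red grip at (310,183). The rack is at (308,305), its board on the +x side and its pegs pointing toward −x. The carton, beaker and jar are at (237,324), (250,252) and (250,223). I'll measure these by depth.

```bash
cat > h.py <<'E'
from rig import env, hand, imaging, ticket
import cv2, numpy as np
from scipy.spatial.transform import Rotation as R
def rays(i,uv):
    K=np.array([[i["fx"],0,i["cx"]],[0,i["fy"],i["cy"]],[0,0,1]])
    p=cv2.undistortPoints(np.asarray(uv,float).reshape(-1,1,2),K,np.array([i["k1"],0,0,0.])).reshape(-1,2)
    return np.c_[p,np.ones(len(p))]
def cloud(n,d,i=None):
    i=i or imaging.camera_info(n); P=np.array(i["pose"])
    v,u=np.mgrid[:400,:640]; r=rays(i,np.c_[u.ravel(),v.ravel()])*d.reshape(-1,1)
    return (r@P[:3,:3].T+P[:3,3]).reshape(400,640,3)
def onplane(i,uv,z):
    P=np.array(i["pose"]); w=rays(i,uv)@P[:3,:3].T
    return P[:3,3]+w*((z-P[2,3])/w[:,2])[:,None]
def down(a):  # tool down, closing line (tool y) at angle a from world x... returns quat, a = direction of tool y
    y=np.array([np.cos(a),np.sin(a),0]); z=np.array([0,0,-1.]); x=np.cross(y,z)
    return R.from_matrix(np.c_[x,y,z]).as_quat()
def hsv(im): return cv2.cvtColor(im,cv2.COLOR_BGR2HSV)
E
python3 - <<'E'
from h import *
for n in ("scene","side"):
    im=cv2.imread(f"pics/{n}0.png"); d=np.load(f"pics/{n}0d.npy"); C=cloud(n,d); H=hsv(im); i=imaging.camera_info(n)
    print("==",n)
    def box(name,m):
        p=C[m]; 
        if len(p)<4: print(name,len(p)); return
        (c,s,a)=cv2.minAreaRect(p[:,:2].astype(np.float32)); print(name,len(p),np.round(c,1),np.round(s,1),round(a,1),"z",np.round(np.percentile(p[:,2],[2,50,98]),1),"med",np.round(np.median(p,0),1))
    x,y,z=C[...,0],C[...,1],C[...,2]
    yel=(H[...,0]>20)&(H[...,0]<35)&(H[...,1]>150)&(H[...,2]>100); box("yellow",yel)
    bx=(x>430)&(x<800)
    rim=bx&(y>-420)&(y<100)&(z>147)&(z<158); box("rim",rim)
    box("ridge/top",bx&(y>-420)&(y<100)&(z>200))
    rk=bx&(y<-400)&(y>-1000)
    box("board top",rk&(z>190)&(z<200)); box("base",rk&(x<720)&(z>6)&(z<18))
    blue=(H[...,0]>100)&(H[...,0]<130)&(H[...,1]>120)
    m=(rk&blue&(z>120)).astype(np.uint8); k,l,st,ce=cv2.connectedComponentsWithStats(m)
    for j in range(1,k):
        if st[j,4]>8: box("peg",l==j)
    for nm,(a,b) in dict(red=(0,6),orange=(8,19),green=(40,85)).items():
        box(nm,(H[...,0]>=a)&(H[...,0]<=b)&(H[...,1]>150)&(H[...,2]>60)&bx&(y>-420)&(y<100)&(z<160))
E
```

```text
== scene
yellow 208 [ 607.9 -162.5] [ 94.5 651.2] 13.1 z [174.2 196.4 206. ] med [541.5 126.7 196.4]
rim 362 [ 557.8 -156.5] [199.5 518.7] 3.3 z [147.3 154.6 157.9] med [539.3  63.5 154.6]
ridge/top 19 [ 651.5 -241.7] [ 10.2 349.4] 9.4 z [200.  201.  202.4] med [ 640.9 -180.3  201. ]
board top 23 [ 678.8 -407.1] [11. 13.] 7.5 z [191.1 193.6 198.9] med [ 678.3 -408.2  193.6]
base 501 [ 573.8 -465.7] [285.8 136.6] 3.6 z [ 6.2 10.7 17.6] med [ 591.7 -416.5   10.7]
red 23 [670.5 -78.1] [ 28.1 425. ] 30.9 z [ 56.6  82.6 146.8] med [ 767.3 -213.3   82.6]
orange 0
green 0
== side
yellow 0
rim 702 [ 555.8 -158.6] [199.3 529. ] 3.7 z [148.3 155.3 157.9] med [566.2  60.7 155.3]
ridge/top 3
board top 49 [ 674.6 -407.7] [13.  17.3] 12.5 z [190.7 194.7 196.9] med [ 674.5 -408.   194.7]
base 681 [ 602.1 -438.7] [137.4 287.4] 67.5 z [ 6.7 12.  16.6] med [ 589.4 -414.2   12. ]
red 20 [666.7 -77.7] [ 27.5 421.4] 31.2 z [ 71.5 139.3 142.9] med [554.2  89.  139.3]
orange 0
green 0
```

```bash
cat > m.py <<'E'
from h import *
for n in ("scene","side"):
    im=cv2.imread(f"pics/{n}0.png"); d=np.load(f"pics/{n}0d.npy"); C=cloud(n,d); H=hsv(im)
    print("==",n); x,y,z=C[...,0],C[...,1],C[...,2]
    def box(name,m):
        m=m.astype(np.uint8); k,l,st,ce=cv2.connectedComponentsWithStats(m)
        for j in range(1,k):
            if st[j,4]<9: continue
            p=C[l==j]; (c,s,a)=cv2.minAreaRect(p[:,:2].astype(np.float32)); print(name,len(p),"px",ce[j].astype(int),np.round(c,1),np.round(s,1),round(a,1),"z",np.round(np.percentile(p[:,2],[2,50,98]),1))
    B=(x>430)&(x<700)&(y>20)&(y<560)&(z>-5)&(z<420); K=(x>430)&(x<720)&(y>-480)&(y<20)
    box("yellow",B&(H[...,0]>20)&(H[...,0]<35)&(H[...,1]>130)&(H[...,2]>80))
    box("rim",B&(z>149)&(z<158)); box("high",B&(z>185))
    box("top",K&(z>188)&(z<202)); box("base",K&(z>6)&(z<18))
    box("blue",K&(H[...,0]>100)&(H[...,0]<130)&(H[...,1]>100)&(z>140))
    for nm,(a,b) in dict(red=(0,6),orange=(8,19),green=(40,85)).items():
        box(nm,(H[...,0]>=a)&(H[...,0]<=b)&(H[...,1]>150)&(H[...,2]>60)&B)
    box("low", (z>8)&(z<140)&(x>300)&(x<900)&(y>-500)&(y<60))
E
python3 m.py
```

```text
== scene
yellow 215 px [305 169] [539.4 137.7] [95.3 33.3] 4.5 z [163.9 195.7 205.7]
rim 108 px [300  81] [485.2 449.6] [111.7  49.2] 3.0 z [151.3 155.6 157.8]
rim 102 px [334  86] [584.6 441.6] [71.6 77.6] 4.9 z [150.9 155.5 157.8]
rim 10 px [338 104] [617.  390.2] [ 9.8 14.5] 5.9 z [151.  155.2 157.9]
rim 13 px [281 110] [433.3 345.4] [ 3.5 34.2] 7.5 z [153.7 154.8 157.7]
rim 24 px [337 112] [618.5 360.1] [13.3 29.8] 5.9 z [152.1 156.  157.7]
rim 206 px [335 158] [624.6 199.6] [ 24.  236.5] 3.5 z [150.5 155.6 157.9]
rim 16 px [279 129] [436.5 275.5] [10.  22.8] 8.8 z [150.2 154.1 157.8]
rim 31 px [279 140] [440.5 237.8] [13.  54.6] 7.6 z [150.6 156.3 158. ]
rim 18 px [278 151] [443.  196.2] [13.  20.1] 7.9 z [150.9 156.4 157.8]
rim 62 px [277 165] [447.3 150.3] [15.4 67.8] 2.7 z [150.2 155.5 157.9]
rim 310 px [300 192] [542.7  64.8] [ 60.9 199.5] 80.9 z [149.8 155.  157.9]
high 3058 px [308 118] [529.6 308.4] [165.3 225. ] 3.3 z [186.2 217.  245.8]
high 172 px [305 168] [541.6 129.5] [98.3 16.8] 4.3 z [186.3 197.8 205.8]
top 524 px [328 295] [ 651.1 -238.1] [ 12.2 355.8] 9.1 z [188
[... 3850 characters left out ...]
6 84.8] 89.9 z [  9.7  51.5 131.2]
low 8081 px [471 259] [ 826.  -215.4] [429.3 148.5] 89.9 z [ 20.3 108.2 113.7]
low 1210 px [299 204] [526.1  53.9] [166.7  11.9] 0.2 z [ 10.4  79.2 138. ]
low 1267 px [402 203] [764.  -57.3] [87.8 85.3] 5.1 z [ 13.8  95.8 103.6]
low 10 px [329 196] [607.   59.1] [ 1.4 12.2] 89.3 z [24.  37.1 56. ]
low 77 px [357 224] [619.1 -68.7] [ 8.9 14.9] 48.4 z [ 46.3  99.2 135.8]
low 8128 px [380 305] [ 588.7 -248.5] [163.2 360.6] 8.7 z [ 8.8 13.  19. ]
low 316 px [260 257] [370.5 -16.8] [41.  41.4] 57.8 z [ 9.5 57.7 64.1]
low 314 px [282 285] [ 387.5 -113.3] [56.9 51.5] 64.9 z [ 9.6 43.5 62.7]
low 2096 px [322 372] [ 381.9 -340. ] [121.6  92. ] 4.9 z [36.8 44.8 49.2]
```

```bash
cat >> h.py <<'E'
BO=np.array([530.4,253.4,0]); BY=0.058; RO=np.array([589.,-248.4,0]); RY=np.radians(8.9)
def bath(x,y,z): return BO+R.from_euler('z',BY).apply([x,y,z])
def rack(x,y,z): return RO+R.from_euler('z',RY).apply([x,y,z])
def best(p,a,tilt=0,ax=None):
    c=[]
    for s in (0,np.pi):
        q=down(a+s)
        if tilt: q=(R.from_rotvec(np.array(ax)*tilt)*R.from_quat(q)).as_quat()
        j=env.ik(list(p),list(q))
        if j is not None: c.append((abs(j[5]),list(q)))
    return min(c,key=lambda t:t[0])[1]
E
python3 - <<'E'
from h import *
hand.command_gripper(0)
p=env.current_position(); env.move_l([p[0],p[1],380],v=250)
ax=[np.cos(BY),np.sin(BY),0]
q=best(bath(0,-165,300),BY,0.2,ax)
env.movep(list(bath(0,-165,300)),q); print(env.current_joint_positions(),env.current_clock())
env.move_l(list(bath(0,-165,175)),v=150)
r=env.move_l(list(bath(0,90,175)),v=60,threshold=40); print(r,env.current_position(),env.current_wrist_force())
if not r:
    r=env.move_l(list(bath(0,150,175)),v=30,threshold=30); print(r,env.current_position(),env.current_wrist_force())
print(bath(0,129,175),env.current_clock())
for n in ("scene","side"):
    im,d=imaging.capture(n); cv2.imwrite(f"pics/{n}1.png",im); np.save(f"pics/{n}1d.npy",d)
E
```

```text
[-0.07825509  0.30494265  1.41863508  0.19948127  1.44757876 -0.1627646 ] 4.3417
False [525.20143326 343.20856559 174.99606217] [ 0.25009321 -0.44254977  1.21731781]
True [522.15811138 392.98093381 174.38023253] [  0.87577507 -18.51499604  12.35153868]
[522.9221942  382.18308282 175.        ] 11.3167
```

View pics/side1.png

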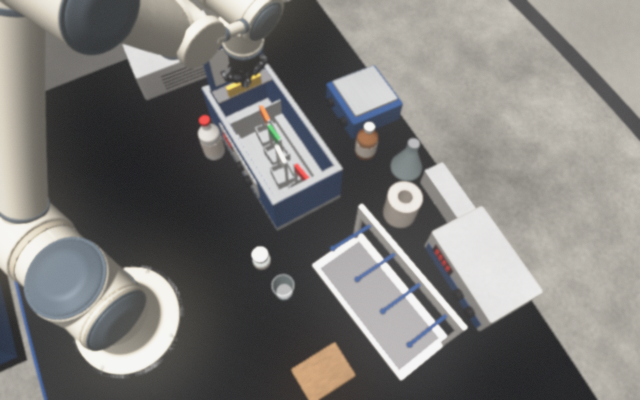

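The cover looks folded. All four baskets are visible: red (303,173), white (283,155), green (273,132) and orange (265,115). Next I'll retreat and look from the wrist.

```bash
cat > det.py <<'E'
from h import *
def detect(name, show=None):
    i=imaging.camera_info(name); im,d=imaging.capture(name); 
    if show: cv2.imwrite(show,im)
    C=cloud(name,d,i); H=hsv(im); h,s,v=H[...,0].astype(int),H[...,1],H[...,2]; z=C[...,2]
    L=(C-BO)@R.from_euler('z',BY).as_matrix()
    ins=(abs(L[...,0])<83)&(L[...,1]>-178)&(L[...,1]<104)&(z>120)&(z<152)
    M=dict(red=((h<7)|(h>174))&(s>140),orange=(h>=7)&(h<20)&(s>140),green=(h>40)&(h<85)&(s>90),white=(s<40)&(v>120)&ins)
    out={}
    for c,m in M.items():
        m=(m&ins).astype(np.uint8); k,l,st,ce=cv2.connectedComponentsWithStats(m)
        if k<2: continue
        j=1+np.argmax(st[1:,4])
        if st[j,4]<15: continue
        zz=z[l==j]; mt=(l==j)&(z>np.percentile(zz,90)-4)
        vv,uu=np.nonzero(mt); P=onplane(i,np.c_[uu,vv],141.)[:,:2]
        (ctr,sz,_)=r=cv2.minAreaRect(P.astype(np.float32)); b=cv2.boxPoints(r)
        e=max(b[1]-b[0],b[2]-b[1],key=lambda t:np.hypot(*t)); a=np.arctan2(e[1],e[0])-np.pi/2
        a=(a-BY+np.pi/2)%np.pi-np.pi/2
        out[c]=(np.array(ctr),a+BY); print(name,c,len(P),"xy",np.round(ctr,1),"bath",np.round(R.from_euler('z',-BY).apply(np.r_[ctr,0]-BO)[:2],1),"size",np.round(sorted(sz),1),"relyaw",round(a,3),"z",round(float(np.median(z[mt])),1))
    return out
E
python3 - <<'E'
from det import *
p=env.current_position(); ax=[np.cos(BY),np.sin(BY),0]
env.move_l(list(bath(0,110,176)),v=100); env.move_l(list(bath(0,60,420)),v=250)
P=bath(0,-40,430); env.movep(list(P),best(P,BY)); hand.command_gripper(50,40)
detect("wrist","pics/w2.png"); detect("scene","pics/s2.png")
i=imaging.camera_info("wrist"); print(np.round(i["pose"],2).tolist(),env.current_position(),env.current_clock())
im,d=imaging.capture("side"); C=cloud("side",d); L=(C-BO)@R.from_euler('z',BY).as_matrix(); H=hsv(im)
m=(abs(L[...,0])<90)&(L[...,1]>50)&(L[...,1]<260)&(C[...,2]>300)&(C[...,2]<330); print("panel top",m.sum(),np.percentile(L[m],[2,50,98],axis=0).round(1).tolist())
m=(H[...,0]>20)&(H[...,0]<35)&(H[...,1]>130)&(L[...,1]>50)&(L[...,1]<260)&(abs(L[...,0])<80)&(C[...,2]>194); print("bar",m.sum(),np.median(L[m],0).round(1))
E
```

```text
wrist red 237 xy [553.8 112.2] bath [  15.1 -142.3] size [ 9.6 53.1] relyaw 0.115 z 141.7
wrist green 294 xy [541.  253.9] bath [10.6 -0.1] size [ 9.2 52.4] relyaw 0.058 z 141.4
wrist white 331 xy [527.9 183.5] bath [ -6.5 -69.7] size [ 9.9 64.4] relyaw -0.082 z 141.4
scene red 21 xy [554.4 111.3] bath [  15.7 -143.2] size [ 9.4 44.3] relyaw 0.064 z 142.6
scene orange 20 xy [545.1 321.6] bath [18.6 67.2] size [ 9.7 48.1] relyaw -0.115 z 142.0
scene green 24 xy [542.1 252.9] bath [11.7 -1.1] size [ 6.5 50.6] relyaw 0.063 z 143.8
scene white 29 xy [528.  182.9] bath [ -6.5 -70.3] size [ 8.5 57. ] relyaw -0.085 z 142.9
[[1.0, 0.06, 0.02, 529.13], [0.06, -0.95, -0.3, 291.88], [0.0, 0.3, -0.95, 595.7], [0.0, 0.0, 0.0, 1.0]] [532.70058259 213.52921961 430.00564971] 14.1167
panel top 302 [[-83.3, 184.5, 300.4], [-39.8, 189.0, 312.7], [39.5, 200.5, 323.0]]
bar 78 [ -6.6 141.3 197.8]
```

View pics/w2.png

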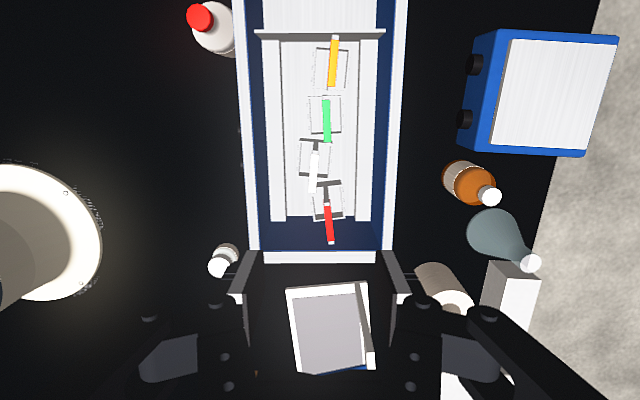

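The wrist view shows orange (333,62), green (327,120), white (313,170) and red (330,220), and the baskets match their expected spacing and height. I'll hang red first, on peg 4.

```bash
sed -i 's/(h<20)&(s>140)/(h<28)\&(s>140)/' det.py; cat > job.py <<'E'
from det import *
def look():
    P=bath(0,-60,430); p=env.current_position()
    env.movep(list(P),best(P,BY)); return detect("wrist")
def hang(xy,a,y):
    P=np.r_[xy,210.]; env.movep(list(P),best(P,a)); env.move_l([*xy,113.],v=120)
    hand.command_gripper(0,50); o=env.current_opening(); print("open",round(o,1))
    if not 7<o<14: return False
    env.move_l([*xy,300.],v=200); W=[440,-30,300]
    env.movep(W,best(W,RY)); o=env.current_opening(); print("carry",round(o,1))
    if not 7<o<14: return False
    env.move_l(list(rack(-130,y,300)),v=280); env.move_l(list(rack(-130,y,217)),v=150)
    t=env.move_l(list(rack(-15,y,217)),v=100,threshold=15); print("slide stop",t,env.current_wrist_force())
    if t: return False
    t=env.move_l(list(rack(-15,y,188)),v=40,threshold=6); print("down",t,env.current_position().round(1) if hasattr(env.current_position(),'round') else env.current_position())
    hand.command_gripper(36); env.move_l(list(rack(-15,y,300)),v=200)
    print("t",env.current_clock()); return True
E
python3 - <<'E'
from job import *
r=look(); xy,a=r["red"]; print(hang(xy,a,-132)); 
W=[440,-30,320]; env.move_l(W,v=300); im,d=imaging.capture("side"); cv2.imwrite("pics/side3.png",im); look(); im,d=imaging.capture("side"); cv2.imwrite("pics/side3.png",im)
E
```

```text
wrist red 241 xy [553.7 112.2] bath [  15.1 -142.3] size [ 9.6 53.4] relyaw 0.116 z 141.4
wrist orange 357 xy [544.  323.7] bath [17.6 69.4] size [ 9.  53.5] relyaw -0.087 z 141.6
wrist green 313 xy [540.9 254.1] bath [10.6  0.1] size [ 9.5 53. ] relyaw 0.067 z 141.6
wrist white 342 xy [527.9 183.5] bath [ -6.6 -69.6] size [ 9.9 64. ] relyaw -0.082 z 141.4
open 8.5
carry 7.8
slide stop False [-0.70411458 -0.13973209 -2.5439442 ]
down True [ 594.7 -381.1  192.6]
t 23.7917
True
wrist orange 363 xy [544.  323.7] bath [17.6 69.4] size [ 9.5 53.4] relyaw -0.093 z 141.4
wrist green 316 xy [540.9 253.7] bath [10.5 -0.3] size [ 9.2 53.1] relyaw 0.049 z 141.5
wrist white 342 xy [527.9 183.3] bath [ -6.6 -69.8] size [ 9.9 64. ] relyaw -0.081 z 141.4
```

View pics/side3.png

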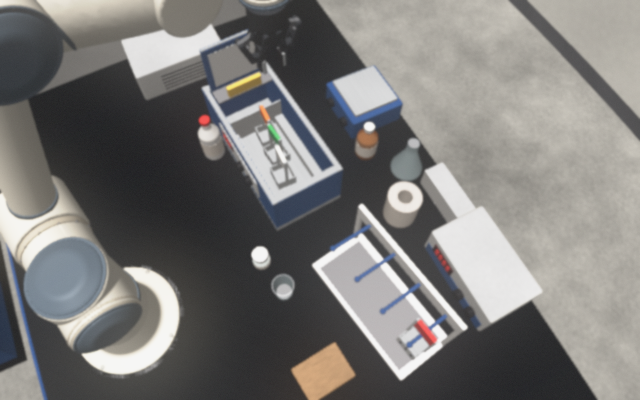

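The red basket hangs on peg 4, with its grip at (427,332) and its tray below at (415,340). The cover is folded at (235,62). I'll do the other three, looking again before each grasp.

```bash
python3 - <<'E'
from job import *
for c,y in (("white",-44),("green",44),("orange",132)):
    r=look()
    if c not in r: print("missing",c); break
    if not hang(*r[c],y): print("FAIL",c); break
    env.move_l([440,-30,320],v=300)
P=bath(0,-60,430); env.movep(list(P),best(P,BY))
detect("wrist"); print(env.current_clock())
for n in ("side","scene"):
    im,d=imaging.capture(n); cv2.imwrite(f"pics/{n}4.png",im); np.save(f"pics/{n}4d.npy",d)
E
```

```text
wrist orange 361 xy [544.4 323.8] bath [18.1 69.4] size [ 9.7 53.5] relyaw -0.078 z 141.5
wrist green 307 xy [541.  254.2] bath [10.7  0.2] size [ 9.4 52.9] relyaw 0.055 z 141.5
wrist white 343 xy [527.9 183.5] bath [ -6.6 -69.6] size [10.  63.9] relyaw -0.084 z 141.4
open 8.1
carry 8.0
slide stop False [-0.61930553 -0.34532208 -2.21422426]
down True [ 581.1 -294.2  192.7]
t 35.7333
wrist orange 360 xy [544.4 323.8] bath [18.  69.4] size [ 9.6 52.8] relyaw -0.078 z 141.6
wrist green 313 xy [541.  253.6] bath [10.6 -0.4] size [ 9.2 53.1] relyaw 0.049 z 141.5
wrist white 30 xy [544.1 294.2] bath [16.1 40. ] size [4.6 8.6] relyaw 1.57 z 141.4
open 7.9
carry 7.8
slide stop False [-0.20039075 -0.04459447 -1.24274479]
down True [ 567.5 -207.3  192.7]
t 46.9333
wrist orange 362 xy [544.4 323.7] bath [18.1 69.4] size [ 9.7 52.8] relyaw -0.078 z 141.6
wrist white 30 xy [544.2 294.2] bath [16.1 39.9] size [4.6 8.6] relyaw 1.57 z 141.5
open 8.1
carry 7.7
slide stop False [-0.40636603  0.30474008 -2.06814719]
down True [ 553.9 -120.4  192.7]
t 57.875
59.6
```

View pics/side4.png

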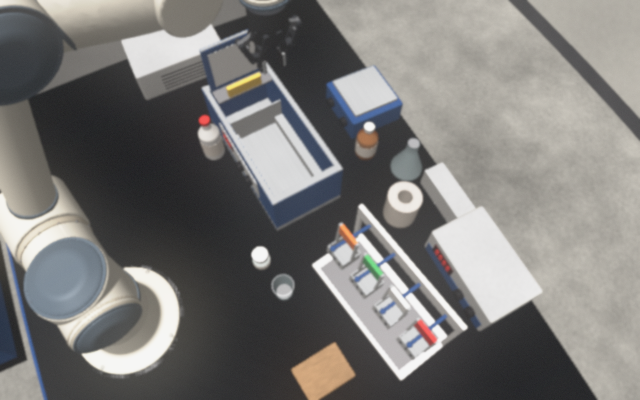

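All four baskets hang on their pegs, with grips at (348,236), (372,266), (399,296) and (426,331), and the bath is empty. Before handing in I'll check the grip heights and the cover angle from the depth data.

```bash
python3 - <<'E'
from h import *
for n in ("side","scene"):
    im=cv2.imread(f"pics/{n}4.png"); d=np.load(f"pics/{n}4d.npy"); C=cloud(n,d); z=C[...,2]
    L=(C-RO)@R.from_euler('z',RY).as_matrix()
    for y in (132,44,-44,-132):
        m=(abs(L[...,1]-y)<32)&(L[...,0]>-50)&(L[...,0]<48)&(z>205)&(z<240); print(n,y,m.sum(),np.median(L[m],0).round(1),np.percentile(z[m],90).round(1))
    B=(C-BO)@R.from_euler('z',BY).as_matrix()
    for z0 in (200,230,260,290,318):
        m=(abs(B[...,0])<75)&(B[...,1]>150)&(B[...,1]<230)&(abs(z-z0)<6)
        if m.sum()>5: print(n,"panel y at z",z0,m.sum(),np.percentile(B[m][:,1],[5,50,95]).round(1))
E
```

```text
side 132 171 [-16.6 130.7 219.3] 222.6
side 44 185 [-16.7  44.1 219.4] 222.1
side -44 198 [-18.  -45.6 219.3] 222.5
side -132 213 [ -17.3 -133.9  219.3] 222.1
side panel y at z 200 167 [151.9 185.6 188.4]
side panel y at z 230 137 [184.1 186.8 190.1]
side panel y at z 260 126 [183.4 185.9 189. ]
side panel y at z 290 120 [184.2 187.2 190.4]
side panel y at z 318 211 [186.5 190.3 199.7]
scene 132 75 [-12.6 127.9 218.9] 223.0
scene 44 73 [-12.5  39.  220.5] 223.9
scene -44 79 [-12.6 -44.5 219.4] 222.9
scene -132 92 [ -12.6 -132.6  218.6] 223.6
scene panel y at z 200 24 [182.7 185.5 188.6]
scene panel y at z 230 27 [182.9 186.1 189.9]
scene panel y at z 260 20 [183.1 186.  189.3]
scene panel y at z 290 25 [182.9 187.6 194.6]
scene panel y at z 318 30 [188.1 192.9 202.4]
```

The panel's face is vertical to within about 1 mm over its height, so the cover is at its stop. The grips are all at the resting height (about 220 mm), so I'm handing in.

```bash
python3 -c "
from rig import ticket; print(ticket.hand_in())"
```

```text
the job is handed in; nothing more can be done
None
```

The cover is folded flat at its stop, all four baskets (red, white, green, orange) hang on the rack pegs, nothing else on the bench was touched, and the job is handed in at about 60 s of the 208 s allowed.

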